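# Load two instrument front panels into the leaning rack

### The arm

A 6-joint arm with a two-finger parallel gripper is mounted at the origin on a cart in front of the work surface, level with it; the furniture and walls round the work are solid. World frame = base frame: x ahead of the robot, y to its left, z up, the work surface at z = 0. Lengths are in m, angles in degrees, forces in N, time in s.
With the tool pointing down it reaches from about 0.325 to 0.85 m from the base axis. Payload 15.5 kg.
Tool frame: the origin (TCP) lies midway between the tips of the shut fingers; the grasp point (between the pads) lies 19 mm behind it; z points along the fingers, y is the direction in which the jaws open and shut (so a half turn about z gives the same grasp; the last joint's range is limited). The gripper opens to 91 mm and grips with 3 to 60 N. Pads are 32 mm wide; open, the fingers measure 118 mm over their backs; the gripper's body (76 mm by 178 mm) begins 60 mm behind the grasp point.
Start: joints at [63.054, 28.281, 77.091, -0, 74.628, -5.472], TCP at [0.229, 0.582, 0.214] pointing down, gripper open.
Joint ranges: [-166.48, 166.48], [-47.26, 123.95], [12.59, 153.08], [-70.14, 250.14], [6.76, 159.57], [-176.63, 176.63]. Speed limits (degrees/s): [108.29, 108.29, 147.25, 172.46, 172.46, 172.46].

### API

Orientations are given as a 3x3 rotation matrix whose columns are the frame's x, y, z axes.
In Python, from workcell import bot gives the robot as it stands.
- The arm moves only by the tool arm_command, never from a script. Its argument "motion" is one flat list of numbers, 4 for each row, row after row: the shift along the tool's x, y, z in cm, then the turn about the tool's z in degrees. A call has 1 to 20 rows; each row is the pose to reach, as a shift and turn from the pose commanded when the call began, along the tool's axes at that moment; what a row does not reach only later rows make up. A row lasts 1/10 s, in which the tool goes at most 50 mm and 8.59 degrees, less where a joint would pass 70% of its speed; a pose out of reach is approached as far as the arm can. A call with a gripper value outside its range is refused whole. "grip" is the opening in per cent of the stroke, from 0 (shut) to 100 (fully open), set as the call begins (left out, the last holds). The fingers move at their own pace and stop on an object; "grip_force" is the grip in N (left out, the last holds). Time passes only in rows, so rows that repeat a pose let the fingers close. It gives the time, the measured TCP pose, the force and the opening at its end, in the units of the state.
- bot.sense(): the state, without advancing time (a new reading comes with each control period).
- bot.camera(name): name is "scene" or "top"; returns a dict with "image" (480x640x3 uint8, red, green, blue), "range_z" (480x640 float32, m along the optical axis (not along the pixel's ray), 0 where there is no reading), "vfov" (degrees; the focal length in pixels is half the picture's height over the tangent of half this angle, whatever the lens; pixels are square), "cx", "cy" (the principal point, pixels), "rvec" (rotation vector, rad) and "tvec" (3), from world to camera coordinates, as OpenCV has them. Camera axes: x right, y down, z forward; pixel columns grow to the right and rows downward; lengths in m; the calibration is good to about 2 mm. A picture is of the moment at which its call begins.
- bot.finish_job(): hands the job in, once; it reports no verdict.
The state is a dict: "time_s": time; "qpos": joint angles; "joint_vel": joint speeds; "effort": joint torques, N m; "tool_pos": TCP position; "orientation": TCP orientation; "contact_force": force on the tool from outside, world axes, zero at the start; "torque": the same for the moment, N m; "gripper_width": finger opening in m.
Only numpy, scipy, OpenCV 4.12 (cv2) and the standard library are available. Lean on these libraries where they do the work, as an engineer would, in place of code of your own. Each camera call takes 0.05 s, during which the arm holds its last target.

### The job

Move the two instrument front panels from the slotted wooden stand into the leaning rack: first the low orange one, flat against the backstop, then the tall blue one flat against it in front. Both must stand with their bottom edges down on the tilted shelf, leaning back with it. Set them down rather than dropping them, and leave the other things on the bench alone.

Things in the scene. Friction and masses are not known exactly. Their poses are not given: they have to be found in the camera images.
- stand: Fixed wooden stand, 100 (own x) x 160 (own y) x 31 mm high, origin at the centre of its underside. Two open-ended slots run along its x, at y = -42 and +42 mm in its frame, 13 mm wide, floor 8 mm above the bench. One panel stands upright in each, about centred along it; which panel is in which slot varies.
- rack_shelf: Fixed aluminium shelf, tilted 20 degrees. Origin: middle of the corner of floor and backstop, 32 mm above bench. x: into the backstop (about to the robot's left, 20 deg down); y: along the shelf, towards the robot; z: up along the backstop. Backstop: plane x=0, z 0 to 50 mm, 6 thick, props behind it no higher. Floor: plane z=0, x -55 to 0 mm. Front lip 8 mm high; end cheeks 30 mm high, 166 mm apart.
- low_panel_center (a point): Centre of the low orange panel, a rigid plate with a small window through it: 10 mm thick (own y), 120 wide (own x), 85 high (own z), 110 to 225 g. The solid band above the window is 32 mm high. Starts upright in the stand, z up, centre 50 mm above the bench. Alike on both faces and either way up.
- tall_panel_center (a point): Centre of the tall blue panel, a rigid plate with a square window through it: 10 mm thick (own y), 110 wide (own x), 130 high (own z), 110 to 225 g. The solid band above the window is 37 mm high. Starts upright in the stand, z up, centre 73 mm above the bench. Alike on both faces and either way up.
- jar_mid (a point): Bystander: dark round jar, 48 dia x 70 high mm; point about half-way up at its middle. Leave it alone.
- jig_mid (a point): Bystander: grey metal drill-jig block with two brass pins, 75x110x32 mm; point about half-way up at its middle. Leave it alone.

How it is judged:
By the outcome, as a careful person would: the job done as asked, in the order asked, and still so for the second after the job is handed in, with the robot touching nothing.
It also fails if it takes over 56 s, if anything falls off the work surface, if the arm or the gripper's body presses on something with over 40 N, if the wrist force passes 120 N, or if a joint passes its speed limit or range.

## Working session

There is one attempt and no reset: what is moved stays moved. The work goes in short steps, Python scripts to look and compute and a tool call to move; the robot and the scene stay as the last step left them, time stands still between calls to the robot, and variables do not carry over. Pictures are saved under pics/ and viewed, and the job is handed in when it is done.

Besides the shell and the picture viewer there is one more tool, called after "Request:" as a command line: name --argument value ..., lists and objects as JSON in quotes. arm_command: Moves the arm, as the interface text tells. Its arguments: {"type":"object","properties":{"motion":{"type":"array","items":{"type":"number"}},"grip":{"type":"number"},"grip_force":{"type":"number"}},"required":["motion"]}

```bash
ls; mkdir -p pics
cat > h.py <<'E'
import numpy as np, cv2, pickle
from workcell import bot
def snap(name,tag):
    c=bot.camera(name); pickle.dump(c,open(f'{tag}_{name}.pkl','wb'))
    cv2.imwrite(f'pics/{tag}_{name}.png',cv2.cvtColor(c['image'],cv2.COLOR_RGB2BGR)); return c
def load(name,tag): return pickle.load(open(f'{tag}_{name}.pkl','rb'))
def K(c):
    f=c['image'].shape[0]/2/np.tan(np.radians(c['vfov']/2)); return f
def cloud(c):
    f=K(c);R=cv2.Rodrigues(np.array(c['rvec'],float))[0];t=np.array(c['tvec'],float).ravel()
    v,u=np.mgrid[0:480,0:640];z=c['range_z'].astype(float)
    p=np.stack([(u-c['cx'])/f*z,(v-c['cy'])/f*z,z],-1)
    w=(p-t)@R; w[z==0]=np.nan; return w
def ray(c,u,v,h):
    f=K(c);R=cv2.Rodrigues(np.array(c['rvec'],float))[0];t=np.array(c['tvec'],float).ravel()
    o=-R.T@t; d=R.T@np.array([(u-c['cx'])/f,(v-c['cy'])/f,1]); return o+d*(h-o[2])/d[2]
def proj(c,P):
    f=K(c);R=cv2.Rodrigues(np.array(c['rvec'],float))[0];t=np.array(c['tvec'],float).ravel()
    q=np.atleast_2d(P)@R.T+t; return np.stack([f*q[:,0]/q[:,2]+c['cx'],f*q[:,1]/q[:,2]+c['cy']],-1)
E
python3 - <<'E'
from h import *
for n in('scene','top'):
    c=snap(n,'a'); print(n,c['vfov'],c['cx'],c['cy'],c['rvec'],c['tvec'])
print(bot.sense())
E
```

```text
pics
scene 54.33995888495164 322.59299131638323 239.3327934246578 [ 0.17100176  2.56698765 -1.62134965] [0.50764002 0.03045425 1.38050607]
top 50.10559503856178 313.27369327518005 239.20269732189993 [ 2.10094839 -2.13394169  0.14932067] [0.03776974 0.5424363  1.17282869]
{'time_s': 0.1, 'qpos': array([ 6.30527734e+01,  2.83122989e+01,  7.71229247e+01,  7.65419944e-04,
        7.46283113e+01, -5.47180319e+00]), 'joint_vel': array([ 0.08008415, -0.06352523, -0.15914215, -0.06598036, -0.00925703,
       -0.02574967]), 'effort': array([ 1.13784849e-03, -8.80246782e+01, -3.82537293e+01,  7.09219230e-02,
        4.83509386e-02, -9.19465242e-05]), 'tool_pos': array([0.22865432, 0.58131115, 0.21339119]), 'orientation': array([[-9.30573360e-01,  3.66105117e-01, -5.13999632e-04],
       [ 3.66105459e-01,  9.30572849e-01, -9.82657571e-04],
       [ 1.18558137e-04, -1.10261303e-03, -9.99999385e-01]]), 'contact_force': array([-0.34911638, -0.14351829,  0.27089163]), 'torque': array([ 0.00048076,  0.0069456 , -0.01722008]), 'gripper_width': 0.09156662658003828}
```

View pics/a_scene.png

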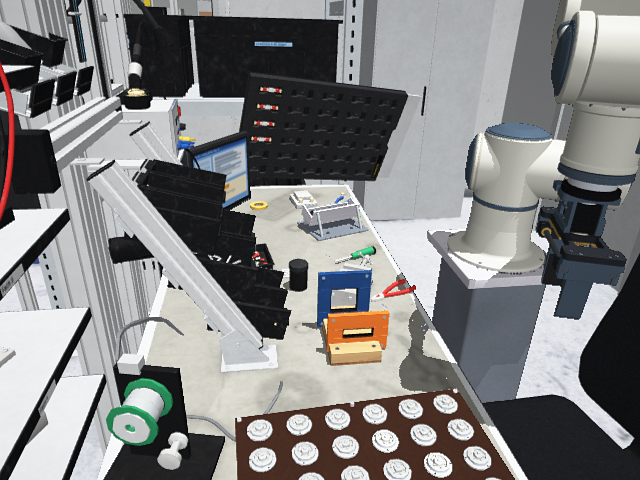

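View pics/a_top.png

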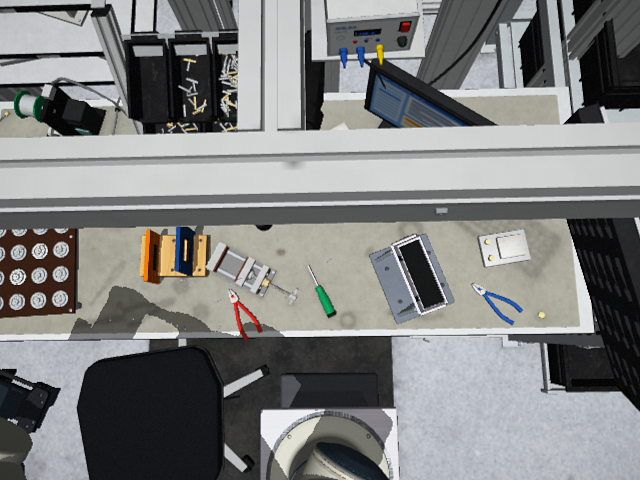

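Run:
```python
from h import *
c=load('top','a');w=cloud(c)
im=cv2.cvtColor(c['image'],cv2.COLOR_RGB2BGR)
cv2.imwrite('pics/z1.png',cv2.resize(im[215:345,120:320],None,fx=4,fy=4,interpolation=cv2.INTER_NEAREST))
cv2.imwrite('pics/z2.png',cv2.resize(im[215:345,350:550],None,fx=4,fy=4,interpolation=cv2.INTER_NEAREST))
s=load('scene','a');im2=cv2.cvtColor(s['image'],cv2.COLOR_RGB2BGR)
cv2.imwrite('pics/z3.png',cv2.resize(im2[180:370,230:430],None,fx=3,fy=3,interpolation=cv2.INTER_NEAREST))
for (u,v) in [(150,255),(183,250),(170,245),(20,170),(300,200),(600,170),(300,140),(262,226),(420,270),(393,275),(410,240),(437,280),(510,250),(400,120),(475,110),(240,270),(350,270)]:
    print(u,v,w[v,u].round(3))
# low overhead obstacles
```

```text
150 255 [0.507 0.407 0.083]
183 250 [0.513 0.323 0.108]
170 245 [0.538 0.378 0.031]
20 170 [0.442 0.201 0.921]
300 200 [0.418 0.012 0.921]
600 170 [ 0.429 -0.177  0.935]
300 140 [0.454 0.011 0.933]
262 226 [0.573 0.149 0.067]
420 270 [ 0.466 -0.22   0.042]
393 275 [ 0.459 -0.161  0.008]
410 240 [ 0.537 -0.2    0.043]
437 280 [ 0.44  -0.255  0.06 ]
510 250 [ 0.511 -0.435  0.036]
400 120 [ 0.807 -0.177  0.119]
475 110 [ 0.878 -0.386  0.002]
240 270 [0.471 0.202 0.057]
350 270 [ 0.473 -0.058  0.005]
```

Run:
```python
from h import *
# world height map from both clouds: max z per 5cm cell in the work area
pts=np.concatenate([cloud(load(n,'a')).reshape(-1,3) for n in('top','scene')])
pts=pts[~np.isnan(pts[:,0])]
print('rows x from .9 to .2; cols y .6..-.6; max z cm, then min z above 25cm')
for x in np.arange(0.95,0.15,-.05):
    print('%.2f'%x,' '.join('%4d'%(100*m[:,2].max()) if len(m:=pts[(abs(pts[:,0]-x)<.025)&(abs(pts[:,1]-y)<.025)&(pts[:,2]<1.3)]) else '   .' for y in np.arange(.7,-.7,-.05)))
```

```text
rows x from .9 to .2; cols y .6..-.6; max z cm, then min z above 25cm
0.95   17   34   34   53   53   53   44   44   44   44   44   44   44   12   43   44   40   47   63    .   28   56    0    0    0    0    0    0
0.90   56   56   20   20    0   39   40   33   33   33   33   40   40   14   40   40   40   40   58   18   28   29    0    0    0    0    0    0
0.85   18   19   19   19   19   34   35   25   32   32   32   34   34   17   36   36   36   34   28   16    .    .    0    0    0    0    1    0
0.80   14   18   18   13    0   25   30   23   30   30   30   30    .   17   17    3    .   28   28   28    .    0    .    .    .    .    .    .
0.75    5    5    6    0    0   17   29   25   29   29   29   29    .    .    .    .    .    .    .   28   28   28    0   26   29    .    .    .
0.70    7    6    6    5    0    9   19   15   15   19   15   19    6    2    1    2    0    0    0    0   28   28   43   44   36   16    0    0
0.65    6    6    6    7    0    0   10    5   10    9    9    0    1    2    2    2    0    0    0    0    0    1   43   44   33   17    0    0
0.60    7    7 
[... 589 characters left out ...]
    0    0    0    0    1   90   93   93   93   93   93   93   93   93   93   88    6    1    1    1   40   40   19    6
0.35    6    5    1    0    1    1    0    0    0    0    1    1    0    1    2    0    0    2    8    7    0    0    1    1   39   40   23   63
0.30    0   33   61   62   56    0    0    0    0    0    1    0    0    0    0    0    0    0    0    0    0    0    0    0   38   39   29   57
0.25   33   58   61   61   59   63   63  -25  -77  -77  -77  -77  -77  -77  -77  -77  -77  -77  -77  -77  -78  -78  -78  -78  -78   38   38   15
0.20  -25   49   52   39   34   63   64   67  -26  -68  -77  -77  -77  -77  -77  -77  -77  -77  -77  -77  -78  -78  -78  -78  -78   38   38   17
```

```bash
sleep 1
```

```text
(no output)
```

View crops.

View pics/z1.png

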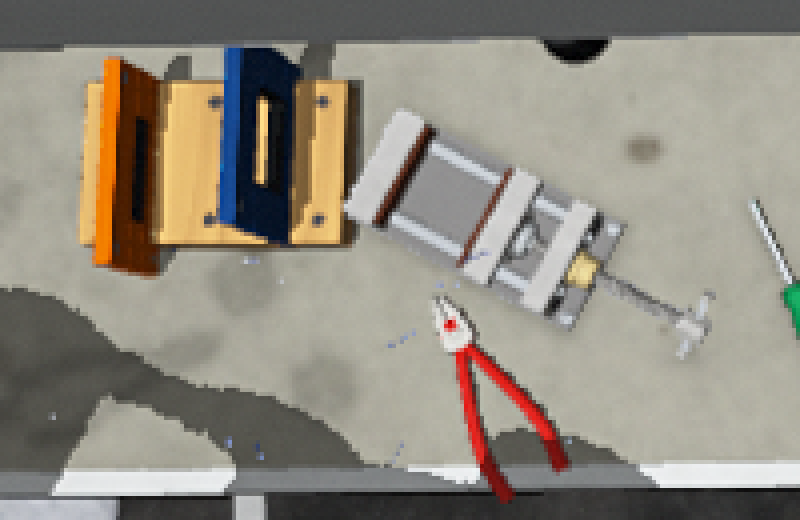

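View pics/z2.png

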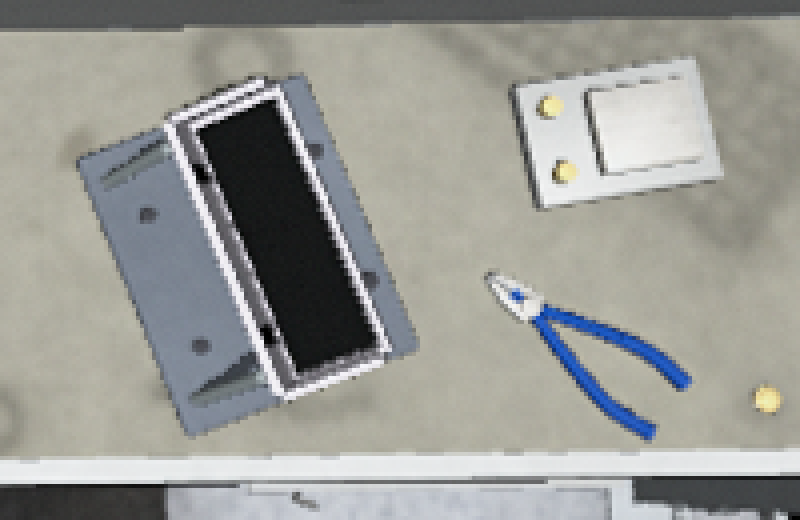

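View pics/z3.png

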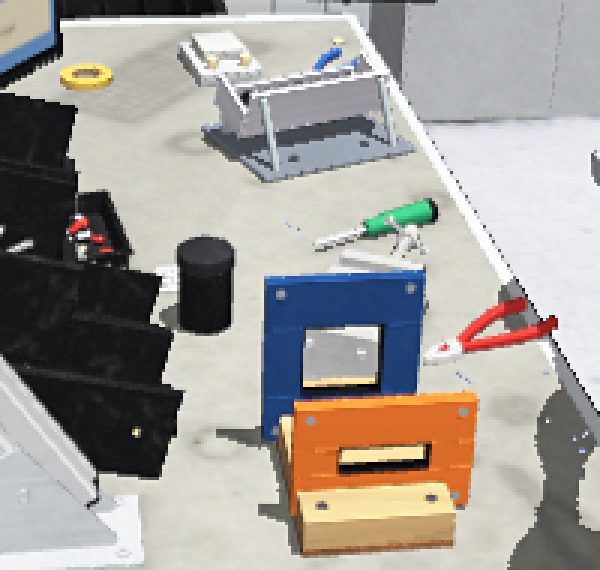

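Run:
```python
from h import *
c=load('top','a');w=cloud(c);im=c['image'].astype(int)
np.set_printoptions(suppress=True,linewidth=160)
hsv=cv2.cvtColor(c['image'],cv2.COLOR_RGB2HSV)
def rect(P):
    (cx,cy),(a,b),ang=cv2.minAreaRect((P[:,:2]*1000).astype(np.float32)); bx=cv2.boxPoints(((cx,cy),(a,b),ang)); print('  ctr',cx,cy,'size',a,b,'ang',ang)
    m=P[:,:2].mean(0);u,s,v=np.linalg.svd(P[:,:2]-m,full_matrices=False);print('  mean',m,'zmed',np.median(P[:,2]),'dir',v[0],np.degrees(np.arctan2(v[0,1],v[0,0])),len(P))
for nm,lo,hi,zt in(('orange',5,18,.0925),('blue',100,125,.138)):
    m=(hsv[...,0]>=lo)&(hsv[...,0]<=hi)&(hsv[...,1]>150)&(w[...,1]>.25)&(w[...,1]<.5)&(w[...,0]<.65)&(w[...,0]>.35)
    P=w[m]; print(nm,len(P),'zmax',np.percentile(P[:,2],[50,90,99])); rect(P[P[:,2]>zt-.004])
    # brightest face = top; ray cast onto known top height
    ys,xs=np.nonzero(m&(w[...,2]>zt-.006)); Q=np.array([ray(c,x,y,zt) for x,y in zip(xs,ys)]); rect(Q)
    print('  extents along dir')
# rack slices: print rows along the middle
for v in (255,270,285,295):
    print(v,[(u,)+tuple((w[v,u]*1000).round().astype(int)) for u in range(370,455,3)])
```

```text
orange 721 zmax [0.07243128 0.09415555 0.09692324]
  ctr 505.77081298828125 411.8438720703125 size 12.490060806274414 116.67375183105469 ang 89.3833999633789
  mean [0.50543992 0.41095298] zmed 0.0930584668808031 dir [-0.99998063  0.00622349] 179.64341796538466 239
  ctr 505.7701416015625 410.49456787109375 size 12.693803787231445 116.16692352294922 ang 89.67959594726562
  mean [0.50538728 0.41084113] zmed 0.09250000000000003 dir [-0.99997932  0.00643075] 179.63154255437323 257
  extents along dir
blue 604 zmax [0.11705892 0.13904015 0.14197326]
  ctr 512.0454711914062 327.0804748535156 size 10.596362113952637 96.54098510742188 ang 89.21070098876953
  mean [0.51235705 0.32703836] zmed 0.13797541535344857 dir [-0.99998778  0.00494414] 179.7167206042889 207
  ctr 512.2105712890625 326.3365783691406 size 11.908907890319824 96.148193359375 ang 89.32401275634766
  mean [0.51307339 0.32669527] zmed 0.1379999999999999 dir [-0.99995965  0.0089836 ] 179.48527096147905 220
  extents along dir
255 [(370, np.int64(508), np.int64(-107), np.int64(7)), (373, np.int64(508), np.int64(-115), np.int64(
[... 5314 characters left out ...]
4), np.int64(37)), (421, np.int64(408), np.int64(-221), np.int64(32)), (424, np.int64(407), np.int64(-227), np.int64(41)), (427, np.int64(407), np.int64(-234), np.int64(40)), (430, np.int64(407), np.int64(-240), np.int64(42)), (433, np.int64(407), np.int64(-247), np.int64(45)), (436, np.int64(407), np.int64(-254), np.int64(42)), (439, np.int64(407), np.int64(-260), np.int64(47)), (442, np.int64(406), np.int64(-266), np.int64(54)), (445, np.int64(406), np.int64(-273), np.int64(52)), (448, np.int64(409), np.int64(-290), np.int64(8)), (451, np.int64(409), np.int64(-297), np.int64(8)), (454, np.int64(409), np.int64(-305), np.int64(4))]<stdin>:16: RuntimeWarning: invalid value encountered in cast
```

```bash
cat >> h.py <<'E'
def rackR(psi):  # psi: world angle of -y_r direction (deg) from +x
    p=np.radians(psi); y=-np.array([np.cos(p),np.sin(p),0]); h=np.cross(y,[0,0,1]); s,k=np.sin(np.radians(20)),np.cos(np.radians(20))
    x=h*k-np.array([0,0,s]); z=h*s+np.array([0,0,k]); return np.stack([x,y,z],1)
E
python3 - <<'E'
from h import *
from scipy.optimize import least_squares
np.set_printoptions(suppress=True,linewidth=160,precision=4)
c=load('top','a');w=cloud(c)
P=w.reshape(-1,3);P=P[~np.isnan(P[:,0])]
P=P[(P[:,0]>.36)&(P[:,0]<.57)&(P[:,1]>-.3)&(P[:,1]<-.12)&(P[:,2]>.024)&(P[:,2]<.1)]
q=np.array([.468,-.193,22.]) 
for it in range(8):
    R=rackR(q[2]);L=(P-np.array([q[0],q[1],.032]))@R
    fl=(abs(L[:,2])<.008)&(L[:,0]<-.006)&(L[:,0]>-.05)&(abs(L[:,1])<.075)
    bs=(abs(L[:,0])<.008)&(L[:,2]>.008)&(L[:,2]<.047)&(abs(L[:,1])<.075)
    def res(p):
        R=rackR(p[1]); o=np.array([.468,q[1]+0,.032]); o[1]=p[0]
        L=(P-o)@R; return np.r_[L[fl,2],L[bs,0]]
    r=least_squares(res,[q[1]+(.468-q[0])*np.tan(np.radians(q[2])),q[2]],loss='soft_l1',f_scale=.002)
    q=np.array([.468,r.x[0],r.x[1]])
    print(q,fl.sum(),bs.sum(),np.abs(r.fun).mean(),[np.median(L[fl,2]),np.median(L[bs,0])])
R=rackR(q[2]);L=(P-np.array([q[0],q[1],.032]))@R
# extents along y
for nm,m in(('cheekish',(L[:,2]>.012)&(L[:,0]<-.012)&(L[:,0]>-.05)),('floor',fl),('bstop top',(L[:,2]>.046)&(L[:,2]<.056)&(abs(L[:,0])<.012)),('lip',(L[:,0]<-.053)&(L[:,2]>.0))):
    y=L[m,1]; print(nm,m.sum(),y.min(),y.max(),np.median(L[m],axis=0)); 
    if nm=='cheekish': print(np.sort(y)[::3])
E
python3 - <<'E'
from h import *
s=load('scene','a');c=load('top','a')
# scene blue corners
im=cv2.cvtColor(s['image'],cv2.COLOR_RGB2BGR)
cv2.imwrite('pics/z4.png',cv2.resize(im[255:370,310:400],None,fx=6,fy=5,interpolation=cv2.INTER_NEAREST))
cv2.imwrite('pics/z5.png',cv2.resize(im[185:245,290:375],None,fx=8,fy=8,interpolation=cv2.INTER_NEAREST))
for u,v in((318.5,272.5),(371,268)): print(ray(s,u,v,.138))
for u,v in((328,314),(388.5,311)): print(ray(s,u,v,.0925))
E
```

```text
[ 0.468  -0.1908 19.9785] 1113 213 0.0017667781855017046 [np.float64(0.0007666681837984188), np.float64(0.0021073830532427856)]
[ 0.468  -0.1907 19.8689] 1104 226 0.001794544785083369 [np.float64(1.980826547132687e-05), np.float64(-5.0799805982570085e-05)]
[ 0.468  -0.1907 19.87  ] 1107 226 0.001793489833962691 [np.float64(-3.7648800720777975e-05), np.float64(-0.00016059420281511492)]
[ 0.468  -0.1907 19.87  ] 1107 226 0.001793489833962691 [np.float64(-3.7467444522181175e-05), np.float64(-0.00016006429731916545)]
[ 0.468  -0.1907 19.87  ] 1107 226 0.001793489833962691 [np.float64(-3.7467444522181175e-05), np.float64(-0.00016006429731916545)]
[ 0.468  -0.1907 19.87  ] 1107 226 0.001793489833962691 [np.float64(-3.7467444522181175e-05), np.float64(-0.00016006429731916545)]
[ 0.468  -0.1907 19.87  ] 1107 226 0.001793489833962691 [np.float64(-3.7467444522181175e-05), np.float64(-0.00016006429731916545)]
[ 0.468  -0.1907 19.87  ] 1107 226 0.001793489833962691 [np.float64(-3.7467444522181175e-05), np.float64(-0.00016006429731916545)]
cheekish 88 -0.06773321539312063 0.10890310463323322 [-0.0314 -0.0621  0.0289]
[-0.0677 -0.0666 -0.066  -0.0659 -0.0656 -0.0649 -0.0645 -0.0643 -0.0636 -0.063  -0.0628 -0.0624 -0.0623 -0.0622 -0.0621 -0.062   0.1037  0.1041  0.1043
  0.1047  0.1052  0.1057  0.1059  0.1064  0.1067  0.1072  0.1076  0.1079  0.1085  0.1089]
floor 1107 -0.06263936490105394 0.07495441997544808 [-0.0284  0.0073 -0.    ]
bstop top 200 -0.060806356720201536 0.10297890672917387 [0.0024 0.0238 0.0496]
lip 181 -0.06569007512644638 0.10835481879370162 [-0.0572  0.0262  0.0067]
[0.57388799 0.32349393 0.138     ]
[0.46252219 0.31607024 0.138     ]
[0.56616753 0.40572762 0.0925    ]
[0.44718633 0.40888    0.0925    ]
```

```bash
cat >> h.py <<'E'
def rel(x,y,z,xang):
    """shift/turn from the present measured pose to TCP target, tool x axis at world angle xang (deg)"""
    s=bot.sense();R=s['orientation'];p=s['tool_pos']
    d=R.T@(np.array([x,y,z])-p)*100
    a=np.degrees(np.arctan2(R[1,0],R[0,0])); t=-((xang-a+180)%360-180)
    print('now',p.round(4),'xang %.2f'%a,'w %.4f'%s['gripper_width'],'t',s['time_s'],'F',s['contact_force'].round(2),'-> shift cm',d.round(2),'turn %.2f'%t); return d,t
E
python3 -c "
from h import *
rel(.506,.4105,.20,179.6); rel(.506,.4105,.065,179.6)"
```

```text
now [0.2287 0.5813 0.2134] xang 158.52 w 0.0916 t 0.1 F [-0.35 -0.14  0.27] -> shift cm [-32.06  -5.74   1.34] turn -21.08
now [0.2287 0.5813 0.2134] xang 158.52 w 0.0916 t 0.1 F [-0.35 -0.14  0.27] -> shift cm [-32.06  -5.73  14.84] turn -21.08
```

Request:
arm_command --motion '[-4,-0.7,0,-3,-8,-1.4,0,-6,-12,-2.1,0.3,-9,-16,-2.9,0.6,-12,-20,-3.6,0.8,-15,-24,-4.3,1,-18,-28,-5,1.3,-21,-31,-5.5,1.3,-21.1,-32.1,-5.7,1.3,-21.1,-32.1,-5.7,1.3,-21.1,-32.1,-5.7,1.3,-21.1,-32.1,-5.7,1.3,-21.1]' --grip 50 --grip_force 20

```text
time_s: 1.3
tool_pos: [0.5054, 0.4119, 0.2009]
orientation: [[-1.0, 0.005, -0.0], [0.005, 1.0, 0.0], [0.0, 0.0, -1.0]]
contact_force: [1.1, 0.1, 0.1]
gripper_width: 0.0458
```

Run:
```python
from h import *
rel(.506,.4105,.065,179.6)
for n in('scene','top'): snap(n,'b')
s=load('scene','b');im=cv2.imread('pics/b_scene.png')
cv2.imwrite('pics/b_z.png',cv2.resize(im[190:370,280:430],None,fx=4,fy=3.2))
```

```text
now [0.5054 0.4119 0.2009] xang 179.70 w 0.0458 t 1.3 F [1.08 0.1  0.1 ] -> shift cm [-0.07 -0.14 13.59] turn 0.10
```

View pics/b_scene.png

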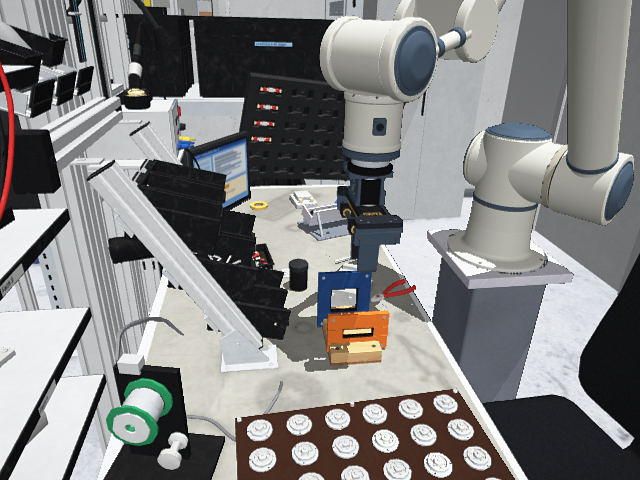

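View pics/b_top.png

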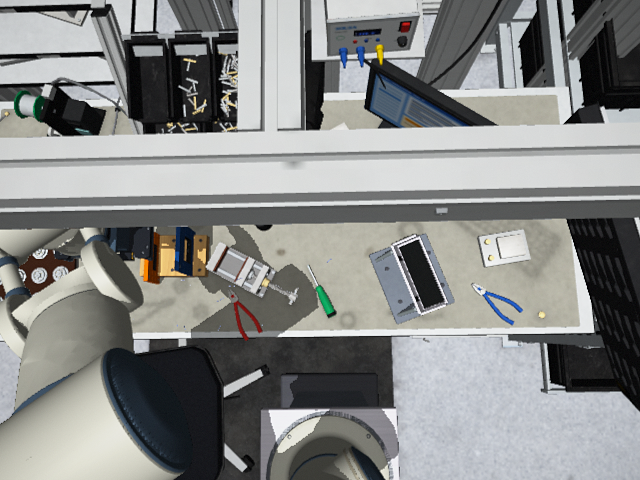

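Request:
arm_command --motion '[0,-0.1,3,0.1,-0.1,-0.1,6,0.1,-0.1,-0.1,9,0.1,-0.1,-0.1,11,0.1,-0.1,-0.1,12.5,0.1,-0.1,-0.1,13.3,0.1,-0.1,-0.1,13.6,0.1,-0.1,-0.1,13.6,0.1,-0.1,-0.1,13.6,0.1,-0.1,-0.1,13.6,0.1]'

```text
time_s: 2.4
tool_pos: [0.5081, 0.4103, 0.0658]
orientation: [[-1.0, 0.008, 0.001], [0.008, 1.0, 0.001], [-0.001, 0.001, -1.0]]
contact_force: [0.3, -0.3, -0.4]
gripper_width: 0.0458
```

Request:
arm_command --motion '[0,0,0,0,0,0,0,0,0,0,0,0,0,0,0,0,0,0,0,0,0,0,0,0,0,0,0,0,0,0,0,0,0,0,0,0,0,0,0,0]' --grip 0 --grip_force 15

```text
time_s: 3.4
tool_pos: [0.5077, 0.41, 0.0649]
orientation: [[-1.0, 0.008, 0.0], [0.008, 1.0, -0.0], [-0.0, -0.0, -1.0]]
contact_force: [0.1, -2.5, 1.4]
gripper_width: 0.0098
```

Request:
arm_command --motion '[0,0,0,0,0,0,0,0,0,0,-0.5,0,0,0,-1.5,0,0,0,-2.5,0,0,0,-4,0,0,0,-6,0,0,0,-8.5,0,0,0,-11,0,0,0,-13.5,0,0,0,-15.5,0,0,0,-16.5,0,0,0,-16.5,0,0,0,-16.5,0]' --grip_force 30

```text
time_s: 4.8
tool_pos: [0.5073, 0.4098, 0.2294]
orientation: [[-1.0, 0.008, -0.001], [0.008, 1.0, -0.0], [0.001, -0.0, -1.0]]
contact_force: [0.8, 0.6, -2.0]
gripper_width: 0.0096
```

Run:
```python
from h import *
R=rackR(19.87);o=np.array([.4482,-.1978,.032]);
P=o+R@np.array([-.0094,0,0]); print('front bottom edge',P)
h=np.cross(R[:,1],[0,0,1]); y=np.cross([0,0,1.],[0,0,1.])
c=P+h*.005; print('panel centre over',c, 'tool y dir',h)
# start 12 mm right of contact
a=c-h*.015
xang=np.degrees(np.arctan2(h[1],h[0]))+90
print(xang)
rel(a[0],a[1],.23,xang); rel(a[0],a[1],.11,xang)
snap('scene','c')
im=cv2.imread('pics/c_scene.png')
cv2.imwrite('pics/c_z.png',cv2.resize(im[150:370,280:430],None,fx=4,fy=2.7*1))
```

```text
front bottom edge [ 0.45120226 -0.20610724  0.03521499]
panel centre over [ 0.44950283 -0.20140491  0.03521499] tool y dir [-0.33988717  0.94046622  0.        ]
199.87
now [0.5073 0.4098 0.2294] xang 179.52 w 0.0096 t 4.8 F [ 0.81  0.6  -1.97] -> shift cm [ 4.750e+00 -6.257e+01 -3.000e-02] turn -20.35
now [0.5073 0.4098 0.2294] xang 179.52 w 0.0096 t 4.8 F [ 0.81  0.6  -1.97] -> shift cm [  4.75 -62.57  11.97] turn -20.35
```

View pics/c_scene.png

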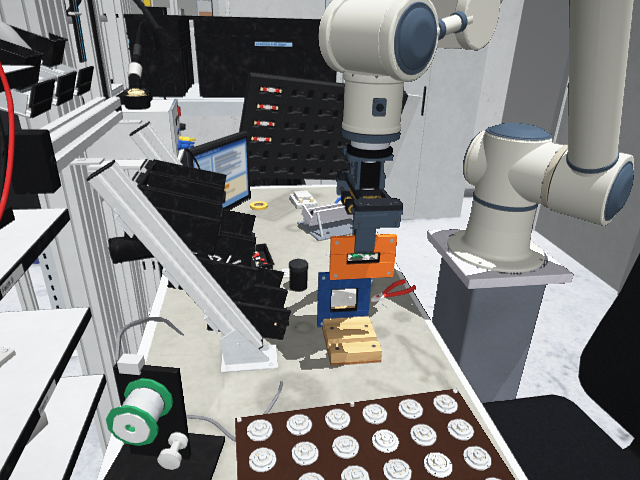

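Request:
arm_command --motion '[0.1,-1,0,-0.5,0.2,-3,0,-1,0.4,-6,0,-2,0.7,-9.5,0,-3,1,-13,0,-4.2,1.3,-17,0,-5.5,1.6,-21,0,-6.8,1.9,-25,0,-8.2,2.2,-29,0,-9.5,2.5,-33,0,-10.8,2.8,-37,0,-12,3.1,-41,0,-13.3,3.4,-45,0,-14.6,3.7,-49,0,-16,4,-53,0,-17.3,4.3,-56.5,0,-18.5,4.5,-59.5,0,-19.5,4.7,-61.5,0,-20.1,4.75,-62.5,0,-20.35,4.75,-62.6,0,-20.35]'

```text
time_s: 6.85
tool_pos: [0.4544, -0.2161, 0.2295]
orientation: [[-0.941, -0.339, -0.001], [-0.339, 0.941, 0.0], [0.001, 0.001, -1.0]]
contact_force: [-0.5, 0.2, -2.0]
gripper_width: 0.0097
```

Request:
arm_command --motion '[0,0,1,0,0,0,3,0,0,0,5,0,0,0,7,0,0,0,9,0,0,0,10,0,0,0,10.5,0,0,0,10.5,0,0,0,10.5,0,0,0,10.5,0]'

```text
time_s: 7.85
tool_pos: [0.4554, -0.2157, 0.1256]
orientation: [[-0.94, -0.34, 0.001], [-0.34, 0.94, -0.001], [-0.001, -0.001, -1.0]]
contact_force: [-0.7, 0.1, -2.0]
gripper_width: 0.0099
```

Run:
```python
from h import *
rel(.44950,-.2014,.092,199.87)
print(bot.sense()['contact_force'],bot.sense()['torque'])
snap('top','d');snap('scene','d')
im=cv2.imread('pics/d_scene.png')
cv2.imwrite('pics/d_z.png',cv2.resize(im[80:250,250:450],None,fx=4,fy=3.5*1))
```

```text
now [ 0.4554 -0.2157  0.1256] xang -160.12 w 0.0099 t 7.85 F [-0.73  0.14 -2.05] -> shift cm [0.07 1.55 3.36] turn 0.01
[-0.72713584  0.13794654 -2.04998561] [ 0.0086075   0.00919435 -0.02798217]
```

View pics/d_z.png

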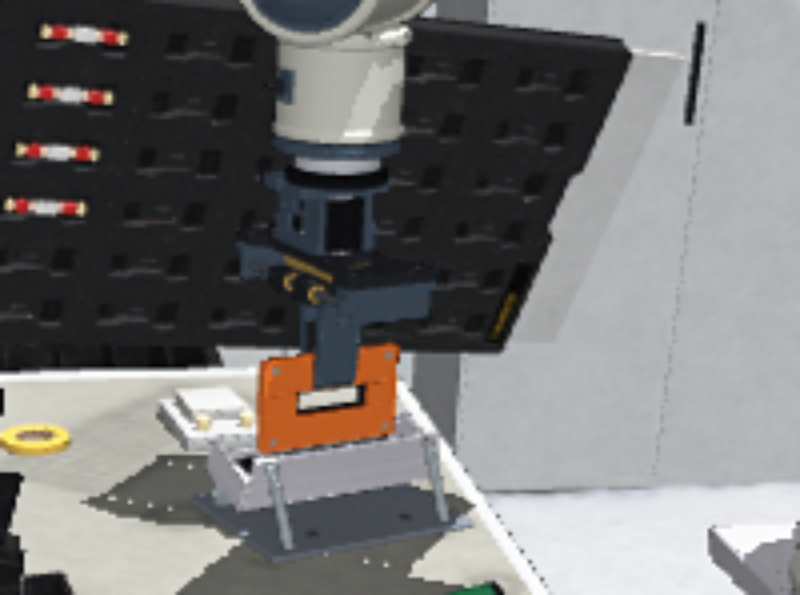

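View pics/d_top.png

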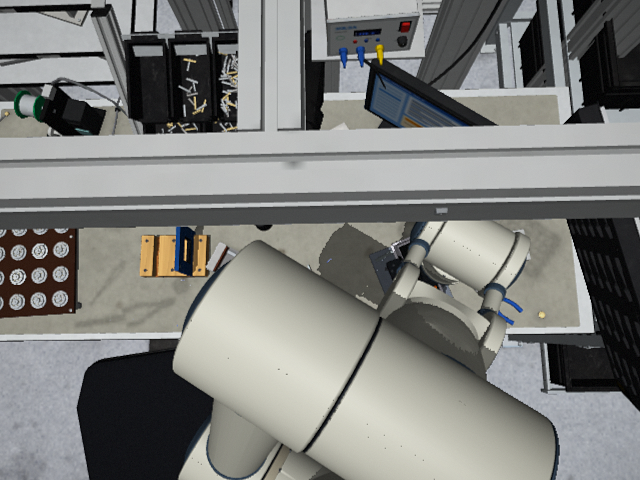

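Request:
arm_command --motion '[0,0.3,0.5,0,0,0.6,1,0,0,0.9,1.5,0,0.1,1.2,2,0,0.1,1.2,2.4,0,0.1,1.2,2.6,0,0.1,1.2,2.6,0,0.1,1.2,2.6,0]'

```text
time_s: 8.75
tool_pos: [0.4501, -0.2047, 0.099]
orientation: [[-0.94, -0.34, 0.0], [-0.34, 0.94, -0.0], [-0.0, -0.0, -1.0]]
contact_force: [0.7, -0.2, -0.7]
gripper_width: 0.0099
```

Request:
arm_command --motion '[0,0,0.1,0,0,0,0.2,0,0,0,0.3,0,0,0,0.4,0,0,0,0.4,0,0,0,0.4,0]'

```text
time_s: 9.35
tool_pos: [0.4499, -0.2046, 0.0949]
orientation: [[-0.94, -0.34, -0.0], [-0.34, 0.94, 0.0], [0.0, 0.0, -1.0]]
contact_force: [0.3, -1.0, -1.9]
gripper_width: 0.01
```

Request:
arm_command --motion '[0,0,0.05,0,0,0,0.1,0,0,0,0.1,0,0,0,0.1,0]'

```text
time_s: 9.75
tool_pos: [0.4499, -0.2046, 0.0939]
orientation: [[-0.94, -0.34, -0.0], [-0.34, 0.94, 0.0], [0.0, 0.0, -1.0]]
contact_force: [-0.3, 0.3, -1.9]
gripper_width: 0.0099
```

Request:
arm_command --motion '[0,0,0.05,0,0,0,0.1,0,0,0,0.1,0,0,0,0.1,0]'

```text
time_s: 10.15
tool_pos: [0.4499, -0.2046, 0.0929]
orientation: [[-0.94, -0.34, -0.0], [-0.34, 0.94, 0.0], [0.0, 0.0, -1.0]]
contact_force: [-0.3, -0.0, -2.1]
gripper_width: 0.0099
```

Request:
arm_command --motion '[0,0,0.05,0,0,0,0.1,0,0,0,0.1,0,0,0,0.1,0]'

```text
time_s: 10.55
tool_pos: [0.45, -0.2047, 0.0924]
orientation: [[-0.94, -0.34, 0.0], [-0.34, 0.94, -0.0], [-0.0, -0.0, -1.0]]
contact_force: [-3.1, 0.6, 9.8]
gripper_width: 0.0097
```

Request:
arm_command --motion '[0,0,-0.06,0,0,0.1,-0.04,0,0,0.2,0,0,0,0.3,0.05,0,0,0.3,0.05,0,0,0.3,0.05,0]'

```text
time_s: 11.15
tool_pos: [0.4496, -0.2029, 0.0919]
orientation: [[-0.94, -0.34, 0.002], [-0.34, 0.94, -0.002], [-0.001, -0.003, -1.0]]
contact_force: [-1.4, -6.8, 7.0]
gripper_width: 0.01
```

Request:
arm_command --motion '[0,0.05,0.02,0,0,0.1,0.04,0,0,0.1,0.04,0,0,0.1,0.04,0]'

```text
time_s: 11.55
tool_pos: [0.4497, -0.2025, 0.0919]
orientation: [[-0.94, -0.341, 0.002], [-0.341, 0.94, -0.003], [-0.001, -0.004, -1.0]]
contact_force: [-2.9, -10.9, 11.9]
gripper_width: 0.0097
```

Request:
arm_command --motion '[0,-0.07,-0.07,0,0,-0.07,-0.07,0,0,-0.07,-0.07,0]'

```text
time_s: 11.85
tool_pos: [0.4497, -0.2027, 0.0921]
orientation: [[-0.94, -0.34, 0.002], [-0.34, 0.94, -0.002], [-0.001, -0.003, -1.0]]
contact_force: [0.2, -8.6, 1.9]
gripper_width: 0.0097
```

Request:
arm_command --motion '[0,0,0,0,0,0,0,0,0,0,0,0,0,0,0,0,0,0,0,0]' --grip 16

```text
time_s: 12.35
tool_pos: [0.4487, -0.2014, 0.0916]
orientation: [[-0.94, -0.34, -0.0], [-0.34, 0.94, 0.0], [0.0, 0.0, -1.0]]
contact_force: [-1.0, -0.0, 0.3]
gripper_width: 0.0147
```

Run:
```python
from h import *
rel(.44950,-.2014,.092,199.87)
snap('scene','e')
im=cv2.imread('pics/e_scene.png')
cv2.imwrite('pics/e_z.png',cv2.resize(im[130:250,270:410],None,fx=5,fy=5))
```

```text
now [ 0.4487 -0.2014  0.0916] xang -160.12 w 0.0147 t 12.35 F [-0.96 -0.04  0.26] -> shift cm [-0.07 -0.03 -0.04] turn 0.01
```

View pics/e_z.png

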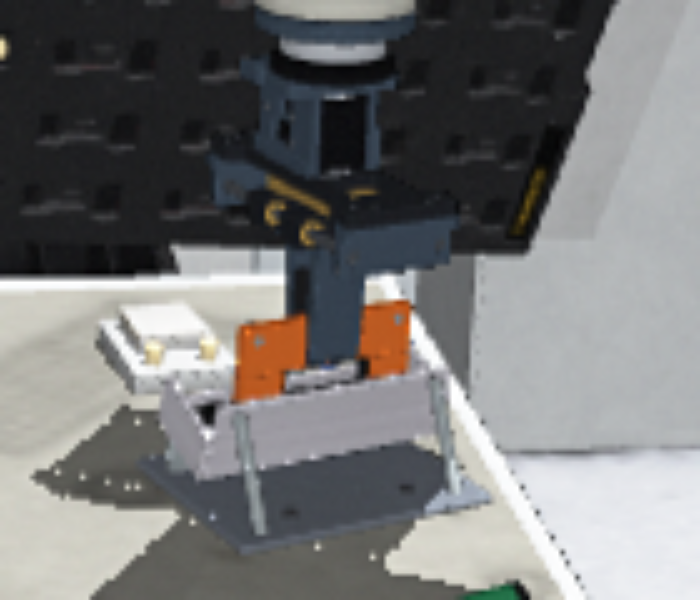

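Request:
arm_command --motion '[0,0,0,0,0,0,0,0,0,0,0,0]' --grip 23

```text
time_s: 12.7
tool_pos: [0.4488, -0.2015, 0.0917]
orientation: [[-0.94, -0.34, -0.0], [-0.34, 0.94, 0.0], [0.0, 0.0, -1.0]]
contact_force: [0.1, -0.2, -0.4]
gripper_width: 0.0213
```

Request:
arm_command --motion '[0,0,0,0,0,0,0,0,0,0,0,0,0,0,-0.3,0,0,0,-0.6,0,0,0,-0.9,0,0,0,-0.9,0]' --grip 31

```text
time_s: 13.4
tool_pos: [0.449, -0.2016, 0.1012]
orientation: [[-0.94, -0.34, 0.001], [-0.34, 0.94, -0.0], [-0.0, -0.001, -1.0]]
contact_force: [-0.3, 0.1, -0.1]
gripper_width: 0.0285
```

Run:
```python
from h import *
rel(.44950,-.2014,.092,199.87)
snap('scene','f')
im=cv2.imread('pics/f_scene.png')
cv2.imwrite('pics/f_z.png',cv2.resize(im[130:250,270:410],None,fx=5,fy=5))
```

```text
now [ 0.449  -0.2016  0.1012] xang -160.13 w 0.0285 t 13.4 F [-0.31  0.12 -0.08] -> shift cm [-0.05  0.01  0.92] turn 0.00
```

View pics/f_z.png

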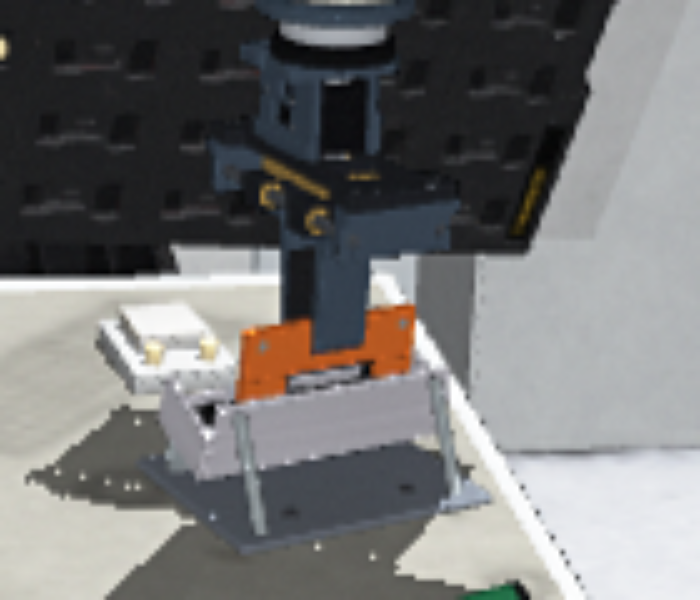

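Request:
arm_command --motion '[0,0.15,0,0,0,0.3,0,0,0,0.45,0,0,0,0.6,0,0,0,0.75,0,0,0,0.9,0,0,0,1.05,0,0,0,1.2,0,0,0,1.35,0,0,0,1.5,0,0,0,1.65,0,0,0,1.8,0,0,0,1.95,0,0,0,2.1,0,0,0,2.25,0,0,0,2.4,0,0,0,2.4,0,0,0,2.4,0]'

```text
$.motion: bad value
```

Run:
```python
from h import *
rel(.44950,-.2014,.092,199.87)
snap('scene','g')
im=cv2.imread('pics/g_scene.png')
cv2.imwrite('pics/g_z.png',cv2.resize(im[130:250,270:410],None,fx=5,fy=5))
```

```text
now [ 0.449  -0.2015  0.101 ] xang -160.12 w 0.0283 t 13.45 F [-0.51  0.27  0.27] -> shift cm [-0.05 -0.    0.9 ] turn 0.01
```

View pics/g_z.png

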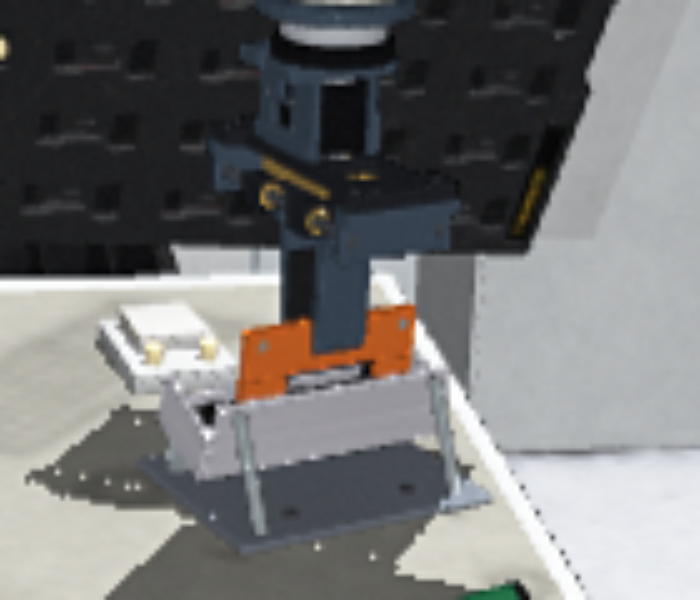

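Request:
arm_command --motion '[0,0.2,0,0,0,0.4,0,0,0,0.6,0,0,0,0.8,0,0,0,1.0,0,0,0,1.2,0,0,0,1.4,0,0,0,1.6,0,0,0,1.8,0,0,0,2.0,0,0,0,2.2,0,0,0,2.4,0,0,0,2.4,0,0,0,2.4,0,0]'

```text
time_s: 14.9
tool_pos: [0.4407, -0.1789, 0.1007]
orientation: [[-0.94, -0.34, 0.0], [-0.34, 0.94, -0.0], [-0.0, -0.0, -1.0]]
contact_force: [0.5, -0.7, 0.5]
gripper_width: 0.0281
```

Run:
```python
from h import *
rel(.44950,-.2014,.092,199.87)
snap('scene','g2')
im=cv2.imread('pics/g2_scene.png')
cv2.imwrite('pics/g2_z.png',cv2.resize(im[130:250,270:410],None,fx=5,fy=5))
```

```text
now [ 0.4407 -0.1789  0.1007] xang -160.12 w 0.0281 t 14.9 F [ 0.46 -0.72  0.53] -> shift cm [-0.06 -2.41  0.87] turn 0.01
```

View pics/g2_z.png

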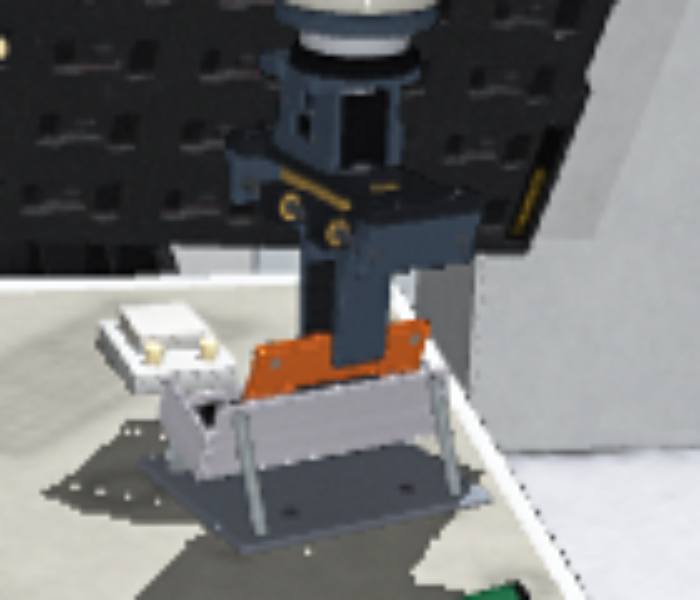

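Request:
arm_command --motion '[0,0,-0.3,0,0,0,-1,0,0,0,-2,0,0,0,-4,0,0,0,-7,0,0,0,-10,0,0,0,-12,0,0,0,-12.5,0,0,0,-12.5,0]'

```text
time_s: 15.85
tool_pos: [0.4409, -0.1791, 0.2266]
orientation: [[-0.94, -0.34, 0.002], [-0.34, 0.94, -0.001], [-0.001, -0.001, -1.0]]
contact_force: [0.4, 0.0, -0.4]
gripper_width: 0.0285
```

Run:
```python
from h import *
rel(.518,.3265,.23,179.5)
```

```text
now [ 0.4409 -0.1791  0.2266] xang -160.13 w 0.0285 t 15.85 F [ 0.36  0.02 -0.38] -> shift cm [-24.44  44.92  -0.37] turn 20.37
```

Request:
arm_command --motion '[-1.9,3.5,0,1.5,-3.8,7,0,3,-5.7,10.5,0,5,-7.6,14,0,6.5,-9.5,17.5,0,8,-11.4,21,0,9.5,-13.3,24.5,0,11,-15.2,28,0,13,-17.1,31.5,0,14.5,-19,35,0,16,-20.9,38.5,0,17.5,-22.8,42,0,19,-24,44,0,20.4,-24.4,44.9,0,20.4,-24.4,44.9,0,20.4,-24.4,44.9,0,20.4]' --grip 50 --grip_force 15

```text
time_s: 17.45
tool_pos: [0.517, 0.3252, 0.2251]
orientation: [[-1.0, 0.009, -0.001], [0.009, 1.0, -0.001], [0.001, -0.001, -1.0]]
contact_force: [0.8, 0.2, 0.0]
gripper_width: 0.0453
```

Run:
```python
from h import *
np.set_printoptions(suppress=True,linewidth=160,precision=4)
rel(.518,.3265,.105,179.5)
c=snap('top','h');snap('scene','h')
im=cv2.imread('pics/h_scene.png');a=cv2.resize(im[150:250,280:400],None,fx=3,fy=3)
im=cv2.imread('pics/h_top.png');b=cv2.resize(im[220:340,355:475],None,fx=3,fy=3,interpolation=cv2.INTER_NEAREST)[:300]
im=cv2.imread('pics/h_top.png');b2=cv2.resize(im[220:340,355:475],None,fx=3,fy=3,interpolation=cv2.INTER_NEAREST)
cv2.imwrite('pics/h_z.png',np.hstack([cv2.copyMakeBorder(a,0,60,0,0,0),b2]))
w=cloud(c);hsv=cv2.cvtColor(c['image'],cv2.COLOR_RGB2HSV)
m=(hsv[...,0]>=3)&(hsv[...,0]<=18)&(hsv[...,1]>150)&(abs(w[...,0]-.45)<.12)&(abs(w[...,1]+.2)<.1)
P=w[m];L=(P-np.array([.4482,-.1978,.032]))@rackR(19.87)
print(len(P),'y ext',L[:,1].min(),L[:,1].max(),'z',np.percentile(L[:,2],[1,50,99]))
f=(L[:,2]<.08); 
for a,b in((0,.02),(.02,.04),(.04,.06),(.06,.08),(.08,.095)):
    k=(L[:,2]>=a)&(L[:,2]<b); print(a,k.sum(),np.median(L[k,0]) if k.any() else '')
A=np.c_[L[f,2],L[f,1],np.ones(f.sum())];print('x vs z,y slope',np.linalg.lstsq(A,L[f,0],rcond=None)[0])
```

```text
now [0.517  0.3252 0.2251] xang 179.49 w 0.0453 t 17.45 F [0.76 0.18 0.01] -> shift cm [-0.11  0.14 12.01] turn -0.01
537 y ext -0.06277549703869248 0.06104520400751314 z [-0.0021  0.0752  0.0888]
0 67 -0.010282973976110365
0.02 63 -0.010334386113832968
0.04 64 -0.010293692847037465
0.06 86 -0.010248578376681451
0.08 245 -0.005952045838187737
x vs z,y slope [-0.009   0.0004 -0.0097]
```

View pics/h_z.png

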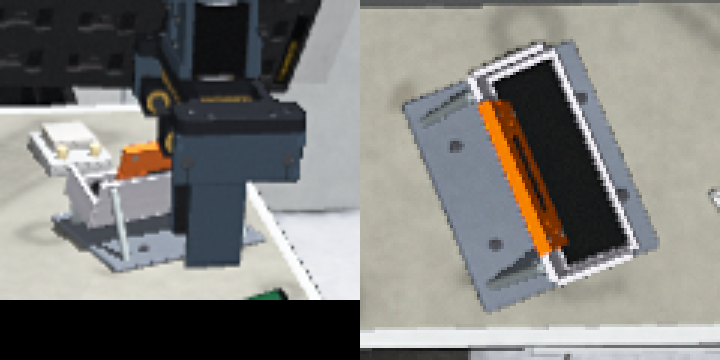

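View pics/h_scene.png

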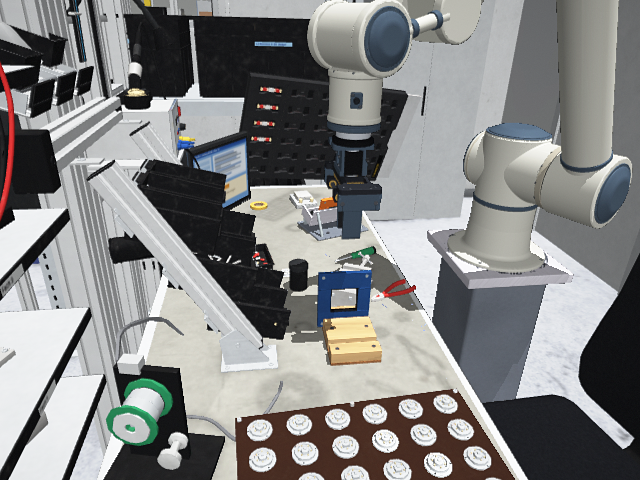

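Request:
arm_command --motion '[0,0.1,3,0,-0.1,0.1,6,0,-0.1,0.1,9,0,-0.1,0.1,10.5,0,-0.1,0.1,11.5,0,-0.1,0.1,12,0,-0.1,0.1,12,0,-0.1,0.1,12,0]'

```text
time_s: 18.35
tool_pos: [0.519, 0.3273, 0.1066]
orientation: [[-1.0, 0.009, 0.001], [0.009, 1.0, 0.001], [-0.001, 0.001, -1.0]]
contact_force: [-0.1, 0.6, -0.1]
gripper_width: 0.0456
```

Request:
arm_command --motion '[0,0,0,0,0,0,0,0,0,0,0,0,0,0,0,0,0,0,0,0,0,0,0,0,0,0,0,0,0,0,0,0,0,0,0,0,0,0,0,0]' --grip 0

```text
time_s: 19.35
tool_pos: [0.5185, 0.3273, 0.1058]
orientation: [[-1.0, 0.009, 0.0], [0.009, 1.0, 0.0], [-0.0, 0.0, -1.0]]
contact_force: [-0.9, 0.6, 3.1]
gripper_width: 0.0103
```

Request:
arm_command --motion '[0,0,0,0,0,0,0,0,0,0,-0.5,0,0,0,-1.5,0,0,0,-2.5,0,0,0,-4,0,0,0,-6,0,0,0,-8,0,0,0,-10,0,0,0,-11.5,0,0,0,-12,0,0,0,-12,0,0,0,-12,0]' --grip_force 30

```text
time_s: 20.65
tool_pos: [0.5182, 0.3271, 0.2252]
orientation: [[-1.0, 0.009, -0.001], [0.009, 1.0, -0.0], [0.001, -0.0, -1.0]]
contact_force: [-0.7, 0.5, -1.5]
gripper_width: 0.0096
```

Run:
```python
from h import *
# contact TCP for low was h-proj of panel centre; compute with measured contact (0.4497,-.2027)
R=rackR(19.87);o=np.array([.4482,-.1978,.032]);h=np.cross(R[:,1],[0,0,1])
print('low contact h', (np.array([.4497,-.2027,0])-o)@h)
P=o+R@np.array([-.0197,0,0]); c=P+h*.005; print('front edge z',P[2],'centre',c, 'h',(c-o)@h)
a=c-h*.015; rel(a[0],a[1],.24,199.87); rel(c[0],c[1],P[2]+.097,199.87)
snap('scene','i');snap('top','i')
```

```text
low contact h -0.0051181152348817385
front edge z 0.03873779682351568 centre [ 0.45279254 -0.21050753  0.0387378 ] h -0.013511944629482407
now [0.5182 0.3271 0.2252] xang 179.47 w 0.0096 t 20.65 F [-0.67  0.45 -1.47] -> shift cm [  5.52 -55.23  -1.45] turn -20.40
now [0.5182 0.3271 0.2252] xang 179.47 w 0.0096 t 20.65 F [-0.67  0.45 -1.47] -> shift cm [  6.04 -53.82   8.97] turn -20.40
```

View pics/i_scene.png

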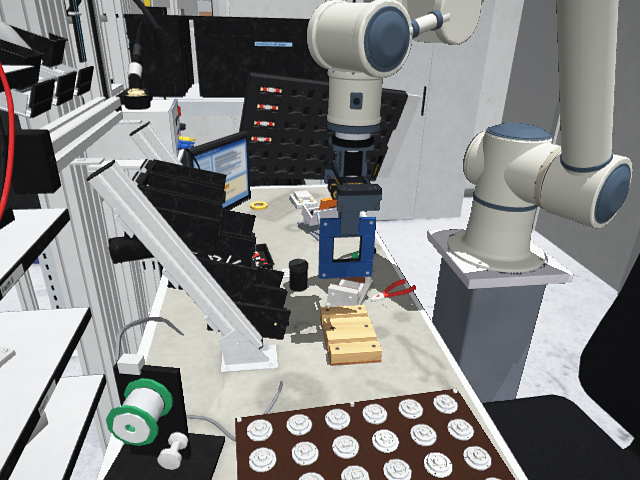

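Request:
arm_command --motion '[0.1,-1,-0.3,-0.5,0.3,-3,-0.8,-1,0.6,-6,-1.2,-2.2,1,-9.5,-1.5,-3.5,1.3,-13,-1.5,-4.8,1.7,-17,-1.5,-6.3,2.1,-21,-1.5,-7.8,2.5,-25,-1.5,-9.2,2.9,-29,-1.5,-10.7,3.3,-33,-1.5,-12.2,3.7,-37,-1.5,-13.7,4.1,-41,-1.5,-15.1,4.5,-45,-1.5,-16.6,4.9,-49,-1.5,-18.1,5.2,-52,-1.5,-19.2,5.4,-54,-1.5,-20,5.5,-55,-1.5,-20.4,5.5,-55.2,-1.5,-20.4,5.5,-55.2,-1.5,-20.4]'

```text
time_s: 22.65
tool_pos: [0.4582, -0.2237, 0.2406]
orientation: [[-0.941, -0.34, -0.0], [-0.34, 0.941, 0.0], [0.0, 0.0, -1.0]]
contact_force: [0.5, -0.2, -1.6]
gripper_width: 0.0096
```

Request:
arm_command --motion '[0,0,1,0,0,0,2.5,0,0,0,4.5,0,0,0,6,0,0,0,7,0,0,0,7.5,0,0,0,7.8,0,0,0,7.8,0,0,0,7.8,0]'

```text
time_s: 23.55
tool_pos: [0.4587, -0.2243, 0.1632]
orientation: [[-0.94, -0.34, 0.001], [-0.34, 0.94, -0.0], [-0.0, -0.001, -1.0]]
contact_force: [0.5, 1.0, -1.8]
gripper_width: 0.0101
```

Run:
```python
from h import *
rel(.4528,-.2105,.1367,199.87)
snap('scene','j')
im=cv2.imread('pics/j_scene.png')
cv2.imwrite('pics/j_z.png',cv2.resize(im[110:250,270:410],None,fx=4.2,fy=4.2))
```

```text
now [ 0.4587 -0.2243  0.1632] xang -160.12 w 0.0101 t 23.55 F [ 0.46  0.95 -1.8 ] -> shift cm [0.09 1.5  2.65] turn 0.01
```

View pics/j_z.png

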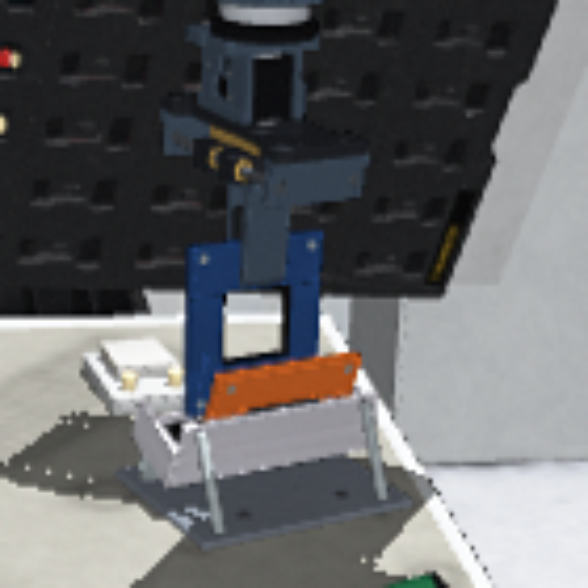

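Request:
arm_command --motion '[0,0.3,0.5,0,0,0.6,1,0,0.1,0.9,1.5,0,0.1,1.1,1.8,0,0.1,1.1,2.1,0,0.1,1.1,2.2,0,0.1,1.1,2.2,0,0.1,1.1,2.2,0]'

```text
time_s: 24.4
tool_pos: [0.4539, -0.2143, 0.1408]
orientation: [[-0.94, -0.34, 0.0], [-0.34, 0.94, -0.0], [-0.0, -0.0, -1.0]]
contact_force: [-0.4, 0.5, -1.7]
gripper_width: 0.0099
```

Request:
arm_command --motion '[0,0,0.1,0,0,0,0.2,0,0,0,0.2,0,0,0,0.2,0]'

```text
time_s: 24.8
tool_pos: [0.4538, -0.2142, 0.1387]
orientation: [[-0.94, -0.34, 0.0], [-0.34, 0.94, -0.0], [-0.0, -0.0, -1.0]]
contact_force: [-0.8, 0.3, -1.3]
gripper_width: 0.0096
```

Request:
arm_command --motion '[0,0,0.05,0,0,0,0.1,0,0,0,0.1,0,0,0,0.1,0]'

```text
time_s: 25.2
tool_pos: [0.4537, -0.2142, 0.1377]
orientation: [[-0.94, -0.34, -0.0], [-0.34, 0.94, 0.0], [0.0, 0.0, -1.0]]
contact_force: [-1.0, -0.3, -2.1]
gripper_width: 0.0096
```

Request:
arm_command --motion '[0,0,0.05,0,0,0,0.1,0,0,0,0.1,0,0,0,0.1,0]'

```text
time_s: 25.6
tool_pos: [0.4539, -0.2143, 0.1371]
orientation: [[-0.94, -0.34, 0.0], [-0.34, 0.94, -0.0], [-0.0, -0.0, -1.0]]
contact_force: [-1.5, 0.9, 6.5]
gripper_width: 0.0098
```

Request:
arm_command --motion '[0,0,0.05,0,0,0,0.1,0,0,0,0.1,0,0,0,0.1,0]'

```text
time_s: 26.0
tool_pos: [0.454, -0.2144, 0.1369]
orientation: [[-0.94, -0.34, 0.001], [-0.34, 0.94, -0.001], [-0.001, -0.001, -1.0]]
contact_force: [-6.1, 3.3, 24.9]
gripper_width: 0.0102
```

Request:
arm_command --motion '[0,0,-0.15,0,0,0.1,-0.12,0,0,0.2,-0.08,0,0,0.3,-0.05,0,0,0.3,-0.05,0,0,0.3,-0.05,0]'

```text
time_s: 26.6
tool_pos: [0.453, -0.2117, 0.1363]
orientation: [[-0.94, -0.34, 0.0], [-0.34, 0.94, -0.001], [-0.0, -0.001, -1.0]]
contact_force: [0.1, -3.5, 2.1]
gripper_width: 0.0101
```

Request:
arm_command --motion '[0,0.05,0.02,0,0,0.1,0.04,0,0,0.1,0.04,0,0,0.1,0.04,0]'

```text
time_s: 27.0
tool_pos: [0.4529, -0.2112, 0.1362]
orientation: [[-0.94, -0.34, 0.001], [-0.34, 0.94, -0.002], [-0.001, -0.002, -1.0]]
contact_force: [-0.6, -6.5, 6.0]
gripper_width: 0.0097
```

Request:
arm_command --motion '[0,-0.05,-0.06,0,0,-0.05,-0.06,0,0,-0.05,-0.06,0]'

```text
time_s: 27.3
tool_pos: [0.4529, -0.2113, 0.1365]
orientation: [[-0.94, -0.34, 0.001], [-0.34, 0.94, -0.001], [-0.0, -0.001, -1.0]]
contact_force: [1.8, -5.4, 1.0]
gripper_width: 0.0099
```

Request:
arm_command --motion '[0,0,0,0,0,0,0,0,0,0,0,0,0,0,0,0,0,0,0,0]' --grip 16

```text
time_s: 27.8
tool_pos: [0.4525, -0.2108, 0.1364]
orientation: [[-0.94, -0.34, -0.0], [-0.34, 0.94, 0.0], [0.0, 0.0, -1.0]]
contact_force: [0.0, 0.4, -0.2]
gripper_width: 0.0146
```

Request:
arm_command --motion '[0,0,0,0,0,0,0,0,0,0,0,0]' --grip 23

```text
time_s: 28.1
tool_pos: [0.4525, -0.2109, 0.1364]
orientation: [[-0.94, -0.34, -0.0], [-0.34, 0.94, 0.0], [0.0, 0.0, -1.0]]
contact_force: [0.7, -0.0, 0.7]
gripper_width: 0.0207
```

Request:
arm_command --motion '[0,0,0,0,0,0,0,0,0,0,0,0,0,0,-0.3,0,0,0,-0.6,0,0,0,-0.9,0,0,0,-0.9,0]' --grip 31

```text
time_s: 28.8
tool_pos: [0.4528, -0.2111, 0.146]
orientation: [[-0.94, -0.34, 0.001], [-0.34, 0.94, -0.0], [-0.001, -0.001, -1.0]]
contact_force: [0.5, 0.9, 0.1]
gripper_width: 0.0286
```

Run:
```python
from h import *
rel(.44950,-.2014,.145,199.87)
snap('scene','k')
im=cv2.imread('pics/k_scene.png')
cv2.imwrite('pics/k_z.png',cv2.resize(im[110:250,270:410],None,fx=4.2,fy=4.2))
```

```text
now [ 0.4528 -0.2111  0.146 ] xang -160.12 w 0.0286 t 28.8 F [0.53 0.87 0.08] -> shift cm [-0.02  1.02  0.09] turn 0.01
```

View pics/k_z.png

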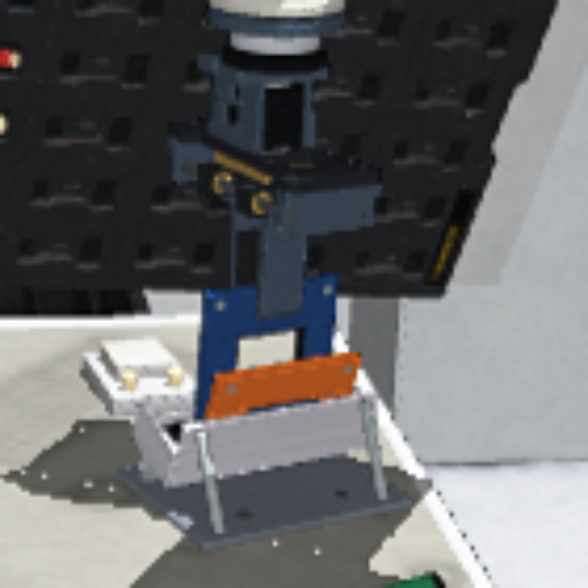

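Request:
arm_command --motion '[0,0.2,0,0,0,0.4,0,0,0,0.6,0,0,0,0.8,0,0,0,1.0,0,0,0,1.2,0,0,0,1.4,0,0,0,1.6,0,0,0,1.8,0,0,0,2.0,0,0,0,2.2,0.1,0,0,2.4,0.1,0,0,2.6,0.1,0,0,2.8,0.1,0,0,3.0,0.1,0]'

```text
time_s: 30.35
tool_pos: [0.4423, -0.1825, 0.1444]
orientation: [[-0.94, -0.34, -0.0], [-0.34, 0.94, 0.0], [0.0, 0.0, -1.0]]
contact_force: [0.2, 0.4, -0.3]
gripper_width: 0.0283
```

Request:
arm_command --motion '[0,0.15,0,0,0,0.3,0,0,0,0.45,0,0,0,0.6,0,0,0,0.75,0,0,0,0.9,0,0,0,1.0,0,0,0,1.0,0,0,0,1.0,0,0]'

```text
time_s: 31.25
tool_pos: [0.439, -0.1733, 0.1444]
orientation: [[-0.94, -0.34, 0.0], [-0.34, 0.94, -0.0], [0.0, -0.0, -1.0]]
contact_force: [0.1, 0.1, -0.1]
gripper_width: 0.0285
```

Run:
```python
from h import *
rel(.44950,-.2014,.145,199.87)
snap('scene','l')
im=cv2.imread('pics/l_scene.png')
cv2.imwrite('pics/l_z.png',cv2.resize(im[110:250,270:410],None,fx=4.2,fy=4.2))
```

```text
now [ 0.439  -0.1733  0.1444] xang -160.12 w 0.0285 t 31.25 F [ 0.14  0.13 -0.09] -> shift cm [-0.03 -3.   -0.06] turn 0.01
```

View pics/l_z.png

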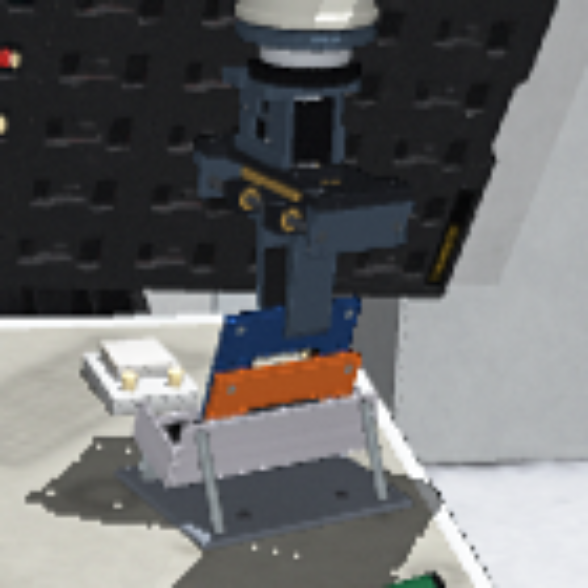

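Request:
arm_command --motion '[0,0,-0.3,0,0,0,-1,0,0,0,-2,0,0,0,-4,0,0,0,-7,0,0,0,-9,0,-1,3,-10,0,-2,6,-10,0,-4,10,-10,0,-6,14,-10,0,-8,18,-10,0,-10,22,-10,0,-12,26,-10,0,-14,30,-10,0,-16,34,-10,0,-17,37,-10,0,-17,38,-10,0,-17,38,-10,0]'

```text
time_s: 33.1
tool_pos: [0.4692, 0.2429, 0.245]
orientation: [[-0.94, -0.342, 0.0], [-0.342, 0.94, 0.0], [-0.0, 0.0, -1.0]]
contact_force: [0.2, -1.0, 0.0]
gripper_width: 0.028
```

Run:
```python
from h import *
np.set_printoptions(suppress=True,linewidth=160,precision=4)
s=bot.sense();print(s['tool_pos'],s['time_s'])
c=snap('top','m');snap('scene','m')
im=cv2.imread('pics/m_scene.png');a=cv2.resize(im[150:250,280:400],None,fx=3.5,fy=3.5)
im=cv2.imread('pics/m_top.png');b2=cv2.resize(im[220:320,360:460],None,fx=3.5,fy=3.5,interpolation=cv2.INTER_NEAREST)
cv2.imwrite('pics/m_z.png',np.hstack([a,b2]))
w=cloud(c);hsv=cv2.cvtColor(c['image'],cv2.COLOR_RGB2HSV)
for nm,lo,hi in(('or',3,18),('bl',100,125)):
    m=(hsv[...,0]>=lo)&(hsv[...,0]<=hi)&(hsv[...,1]>130)&(abs(w[...,0]-.45)<.12)&(abs(w[...,1]+.2)<.085)
    P=w[m];L=(P-np.array([.4482,-.1978,.032]))@rackR(19.87)
    print(nm,len(P),'y ext',L[:,1].min(),L[:,1].max(),'z',np.percentile(L[:,2],[1,50,99]))
    for a in np.arange(0,.14,.015):
        k=(L[:,2]>=a)&(L[:,2]<a+.015); print('%.3f'%a,k.sum(),np.median(L[k,0]) if k.any() else '',end=' | ')
    print()
    f=(L[:,2]<.12)&(abs(L[:,0]+.02)<.004);
    if f.sum()>20:
        A=np.c_[L[f,2],L[f,1],np.ones(f.sum())];print('x vs z,y slope',np.linalg.lstsq(A,L[f,0],rcond=None)[0])
```

```text
[0.4692 0.2429 0.245 ] 33.1
or 64 y ext -0.05776485602653244 0.06102653032533965 z [-0.0056  0.0834  0.1316]
0.000 4 -0.01054055235352368 | 0.015 3 -0.010595180148049539 | 0.030 3 -0.010282674785932127 | 0.045 3 -0.011106898020857164 | 0.060 3 -0.010666907812237525 | 0.075 37 -0.0020174190098288234 | 0.090 1 -0.019846947762457212 | 0.105 0  | 0.120 9 -0.010640138407084753 | 0.135 0  | 
bl 585 y ext -0.06558085050887581 0.05413493422076561 z [0.0001 0.1118 0.1329]
0.000 40 -0.020127575385183956 | 0.015 49 -0.02032661837174351 | 0.030 40 -0.02034454182492299 | 0.045 26 -0.02022969379322631 | 0.060 25 -0.020326325285358923 | 0.075 30 -0.020250770093142013 | 0.090 55 -0.020336684967646415 | 0.105 51 -0.020412170849565207 | 0.120 262 -0.016779908979539043 | 0.135 1 -0.02103823391418706 | 
x vs z,y slope [-0.0013 -0.0027 -0.0202]
```

View pics/m_z.png

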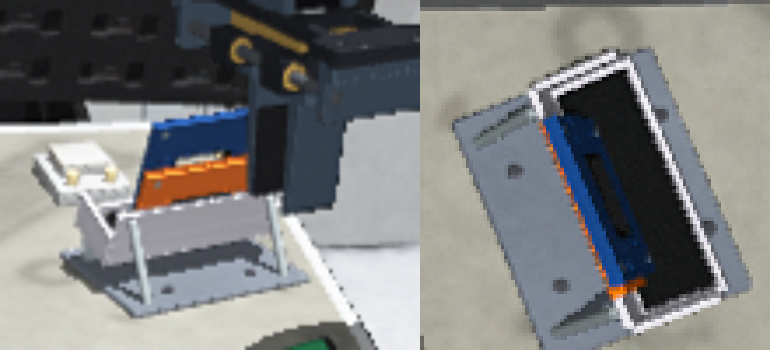

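View pics/m_scene.png

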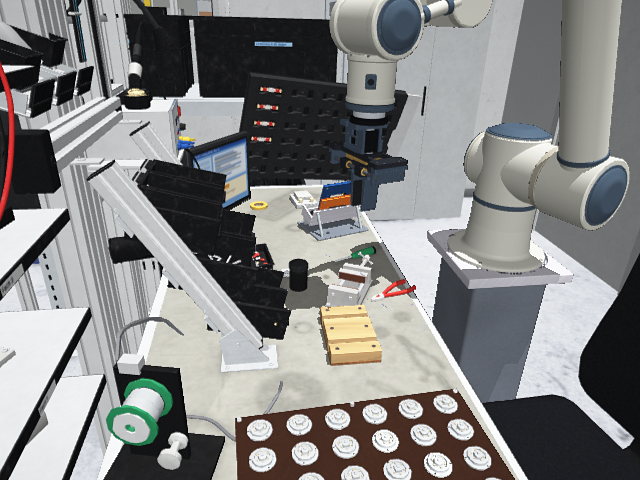

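The blue panel's front face lies at about x = -20.2 mm over its whole height and the orange one's at about -10.5 mm. Both bottoms are on the shelf floor and the arm is well clear, so I am handing the job in.

```bash
python3 -c "
from workcell import bot
print(bot.finish_job())"
```

```text
the job is handed in; nothing more can be done
None
```

Both panels are in the leaning rack: the low orange one first, flat against the backstop, then the tall blue one flat in front of it. I handed the job in at about 33 s, with the gripper well clear and touching nothing.

I set each panel down upright until it touched the floor and the surface behind it. I then let it lean back slowly on the left finger.

- **Orange:** its front face was about 10.3 mm from the backstop over its whole height before the blue panel went in, which is flat against it. After that, the few pixels still visible gave about 10.5 mm.
- **Blue:** its front face was 20.1–20.4 mm from the backstop over its whole height, parallel to the shelf to about 0.2°, with its bottom edge on the floor.
- **Forces and bystanders:** the highest wrist force in the readings after each move was about 26 N, from lowering the blue panel a little too far; I backed off at once. The jar, jig and tools looked untouched in the pictures.

No check failed, but one move call was refused as a bad value; nothing moved, and I sent it again. I took no picture after the hand-in.

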